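Spot-mark a bracket blank with a bridge-guided automatic centre punch

TASK

Bring the bridge with the automatic centre punch along the aluminium blank until the punch's point stands over the scribed cross in the blue dye, then press its red cap straight down until you feel the hidden spring snap, so that the only mark is on the cross. Stop pressing as soon as it has snapped, without ramming the punch down onto its stop. Let the punch spring back up and leave the bridge standing over the cross, with the vials, the jar and the tube rack left alone.

Things in the scene. Friction and masses are not known exactly. Their poses are not given: they have to be found in the camera images.
- block: grey ground-steel bench block 320 x 320 x 12 mm lying fixed on the bench, the solid backing for punching; origin at the centre of its underside, its top 12 mm higher. The blank lies and the bridge stands on it
- blank: loose aluminium bracket blank 170 (x) x 70 (y) x 6 mm, about 0.19 kg, lying flat on the block under the bridge; a 50 mm wide patch of blue dye across its +x end, two drilled holes at its -x end; origin at the centre of its underside, x along its length
- cross (a point): the scribed cross to be marked: where two thin white lines meet on the blank's upper face in the blue patch, 52 mm from the blank's centre along its +x and 6 mm along its +y, 6 mm above its underside; axes as the blank's
- bridge: loose black bridge, 0.6 to 0.9 kg with its punch, astride the blank on two feet (96 x 24 mm, 8 high; 152 mm over both, along y). Legs 40 (x) x 12 mm, 104 mm apart inside, carry a crossbar 28 mm wide (x), 70 to 88 mm above the feet's underside. Origin: centre between the feet, level with their underside; x across the crossbar, z up. White index lines on crossbar and feet show its middle in x
- guide (a point): centre of the top of the bridge's upright guide collar, 36 mm diameter, 55 to 112 mm above the feet's underside (this point at 112). The punch's 18 mm barrel rises out of it with a brass lock ring, 25 mm, and ends in the red domed adjusting cap, 28 mm diameter, 21 high; the cap's top is 39 to 53 mm above this point when not pressed, as it was clamped and screwed out
- point (a point): the punch's point, on the collar's axis, 3 to 7 mm over the blank. Pressing the cap, a weak spring (0.5 to 2 N) gives until the point meets the blank; then the load on the cap rises from about 6 N over several mm until the hidden hammer lets go, at 10 to 16 N, and the load drops at once by 4 N or more. About 3 mm lower the ring lands hard on the collar. Let go, it rises and cocks itself again
- hammer (a joint): the hidden hammer inside the barrel, metres: 0 when cocked, jumps to about 0.006 when the spring snaps, and returns to 0 when the punch has been let up
- vial_yellow: loose clear vial with white cap and yellow band, 29 mm diameter, 71 mm high, standing on the bench beside the block; origin at the centre of its underside
- vial_blue: loose clear vial with white cap and blue band, 29 mm diameter, 71 mm high, beside the block; origin at the centre of its underside
- casket: loose white jar with black ends, 72 mm diameter, 90 mm high, standing on the bench beside the block; origin at the centre of its underside
- rack: white tube rack 75 (x) x 220 (y) mm, 38 mm high with tubes up to 56 mm, fixed on the bench beyond the block; origin at the centre of its underside
Things that resemble listed ones, but are neither listed nor needed, are in the scene too. Leave any brown look-alike of the bridge alone.

How it is judged:
By the outcome, as a careful person would: the job done as asked, in the order asked, and still so for the second after the job is handed in, with the robot touching nothing.
It also fails if it takes over 61 s, if anything falls off the work surface, if the arm or the gripper's body presses on something with over 40 N, if the wrist force passes 120 N, or if a joint passes its speed limit or range.

ROBOT

A 6-joint arm with a two-finger parallel gripper is mounted at the origin on the work surface. World frame = base frame: x ahead of the robot, y to its left, z up, the work surface at z = 0. Lengths are in mm, angles in rad, forces in N, time in s.
With the tool pointing down it reaches from about 300 to 775 mm from the base axis. Payload 14.6 kg.
Tool frame: the origin (TCP) lies on the centre line of the jaws, within the pads' length; the fingertips stand 8 mm ahead of it and the grasp point (between the pads) lies 11 mm behind it; z points along the fingers, y is the direction in which the jaws open and shut (so a half turn about z gives the same grasp; the last joint's range is limited). The gripper opens to 94 mm and grips with 3 to 60 N. Pads are 16 mm wide; open, the fingers measure 119 mm over their backs; the gripper's body (75 mm by 177 mm) begins 78 mm behind the grasp point.
Start: joints at [1.084, 0.3, 1.521, -0, 1.321, -0.067], TCP at [224.164, 502.235, 213.446] pointing down, gripper open.
Joint ranges: [-3.03, 3.03], [-0.79, 2.21], [0.23, 2.52], [-1.04, 4.18], [0, 3.07], [-2.55, 2.55]. Speed limits (rad/s): [2.22, 2.22, 2.57, 3.14, 3.14, 3.14].

INTERFACE

Orientations are given as [roll, pitch, yaw] about the fixed x, y, z axes, in that order (R = Rz(yaw) Ry(pitch) Rx(roll)).
In Python, from cell import read_state, cams, manip gives the robot as it stands.
- The arm moves only by the shell command python3 -m handwheel 'ROWS' [OPENING] [FORCE]. ROWS is JSON, a list of rows, each a list of 4 numbers: the shift along the tool's x, y, z in m, then the turn about the tool's z in degrees. In form: [[dx, dy, dz, turn], ...]. A call has 1 to 5 rows; each row is the pose to reach, as a shift and turn from the pose measured when the call began, along the tool's axes at that moment; what a row does not reach only later rows make up. A row lasts 1/8 s, in which the tool goes at most 62.5 mm and 10.7 degrees, less where a joint would pass 70% of its speed; a pose out of reach is approached as far as the arm can. A call with a gripper value outside its range is refused whole. OPENING is the closure, from 0 (fully open) to 1 (shut), set as the call begins (- or left out, the last holds). The fingers move at their own pace and stop on an object; FORCE is the grip in N (left out, the last holds). Time passes only in rows, so rows that repeat a pose let the fingers close. It gives the time, the measured TCP pose, the force and the opening at its end, in the units of the state.
- read_state(): the state, without advancing time (a new reading comes with each control period).
- cams.camera(name): name is "scene" or "top"; returns the picture (420x560x3 uint8, red, green, blue); there is no depth.
- cams.get_calibration(name): a dict with "vertical_fov" (degrees; the focal length in pixels is half the picture's height over the tangent of half this angle, whatever the lens; pixels are square), "cx", "cy" (the principal point, pixels), "R" (3x3) and "t" (3): a world point X has camera coordinates R X + t. Camera axes: x right, y down, z forward; pixel columns grow to the right and rows downward; lengths in mm; the calibration is good to about 2 mm. A picture is of the moment at which its call begins. get_calibration takes no time and is no camera call.
- manip.sign_off(): hands the job in, once; it reports no verdict.
The state is a dict: "clock": time; "joints": joint angles; "qd": joint speeds; "effort": joint torques, N m; "eef_pos": TCP position; "eef_rot": TCP orientation; "wrist_force": force on the tool from outside, world axes, zero at the start; "moment": the same for the moment, N m; "finger_gap": finger opening in mm.
Only numpy, scipy, OpenCV 4.12 (cv2) and the standard library are available. Lean on these libraries where they do the work, as an engineer would, in place of code of your own. Each camera call takes 0.05 s, during which the arm holds its last target. There are 200 camera calls.

## Working session

There is one attempt and no reset: what is moved stays moved. The work goes in short steps, Python scripts to look and compute and a shell command to move; the robot and the scene stay as the last step left them, time stands still between calls to the robot, and variables do not carry over. Pictures are saved under pics/ and viewed, about 8 in all and at most 12, crops included, and the job is handed in when it is done.

```bash
mkdir -p pics; ls
python3 - <<'E'
from cell import read_state,cams,manip
import cv2,numpy as np
for n in("scene","top"):
    im=cams.camera(n); cv2.imwrite(f"pics/{n}0.png",im[:,:,::-1]); c=cams.get_calibration(n); print(n,{k:np.round(v,3).tolist() for k,v in c.items()})
s=read_state();print({k:np.round(v,3).tolist() for k,v in s.items()})
E
```

```text
pics
scene {'vertical_fov': 51.381, 'cx': 284.456, 'cy': 210.765, 'R': [[-0.235, 0.972, 0.019], [0.703, 0.183, -0.687], [-0.672, -0.148, -0.726]], 't': [44.1, -324.135, 1369.852]}
top {'vertical_fov': 49.946, 'cx': 277.778, 'cy': 212.984, 'R': [[0.006, -1.0, -0.001], [-0.99, -0.005, -0.139], [0.139, 0.002, -0.99]], 't': [63.741, 550.501, 1075.577]}
{'clock': 0.1, 'joints': [1.084, 0.3, 1.521, -0.0, 1.321, -0.067], 'qd': [0.0, -0.002, -0.003, 0.0, 0.002, -0.001], 'effort': [0.002, -53.265, -35.328, 0.071, 0.024, -0.0], 'eef_pos': [224.077, 502.039, 212.955], 'eef_rot': [-3.141, -0.0, 2.722], 'wrist_force': [0.64, 0.62, -0.042], 'moment': [0.03, 0.006, 0.015], 'finger_gap': 93.958}
```

View pics/scene0.png

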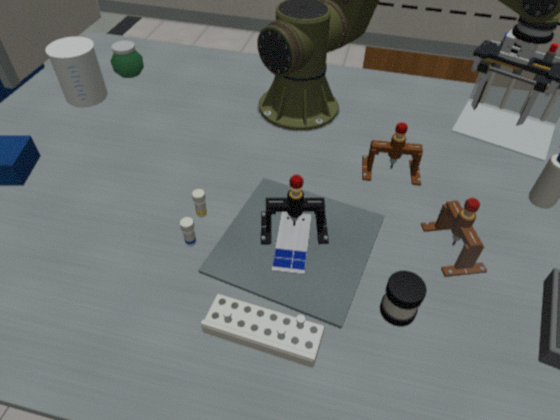

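View pics/top0.png

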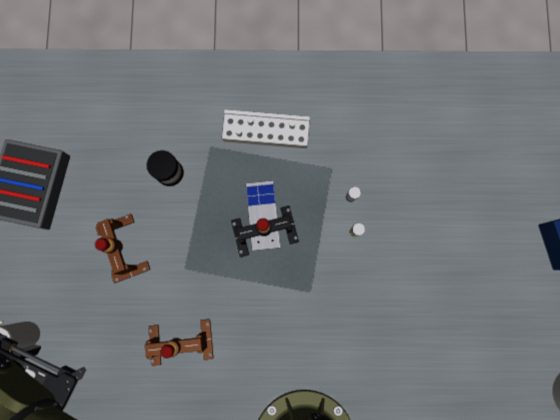

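Run:
```python
import cv2,numpy as np
a=cv2.imread("pics/top0.png")[170:270,215:315]; b=cv2.imread("pics/scene0.png")[168:278,245:345]
a=cv2.resize(a,(400,400),interpolation=cv2.INTER_CUBIC); b=cv2.resize(b,(400,440),interpolation=cv2.INTER_CUBIC)
o=np.zeros((440,800,3),np.uint8); o[:400,:400]=a;o[:,400:]=b; cv2.imwrite("pics/crop1.png",o)
```

```text
(no output)
```

View pics/crop1.png

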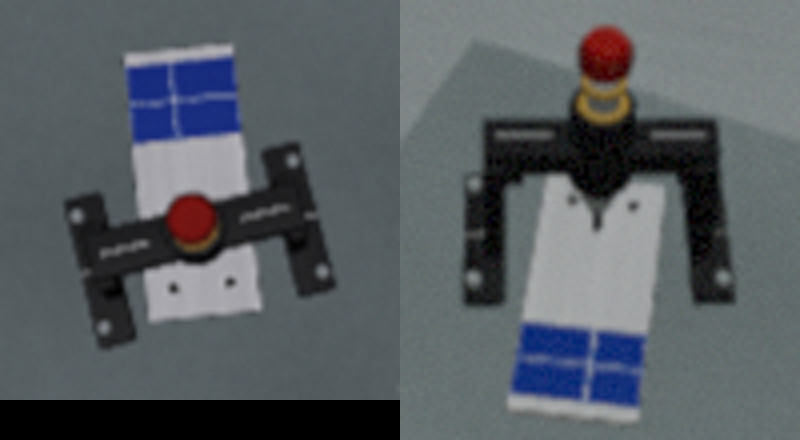

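```bash
cat > h.py <<'E'
import numpy as np
from cell import cams
def ray(n,u,v,z):
    c=cams.get_calibration(n);R=np.array(c["R"]);t=np.array(c["t"]);f=210/np.tan(np.radians(c["vertical_fov"]/2))
    d=R.T@np.array([(u-c["cx"])/f,(v-c["cy"])/f,1]);o=-R.T@t
    return o+d*(z-o[2])/d[2]
def proj(n,X):
    c=cams.get_calibration(n);p=np.array(c["R"])@np.array(X)+np.array(c["t"]);f=210/np.tan(np.radians(c["vertical_fov"]/2))
    return f*p[:2]/p[2]+[c["cx"],c["cy"]]
E
python3 - <<'E'
from h import *
T=lambda u,v,z:ray("top",215+(u-1.5)/4,170+(v-1.5)/4,z)[:2]
S=lambda u,v,z:ray("scene",245+(u-401.5)/4,168+(v-1.5)/4,z)[:2]
p=lambda n,*a:print(n,*[np.round(x,1) for x in a])
p("cross",T(174,100,18),S(588,363,18))
p("footlines",T(84,272,20),T(311,216,20),S(476,234,20),S(722,232,20))
p("mid",(T(84,272,20)+T(311,216,20))/2,(S(476,234,20)+S(722,232,20))/2)
p("screws",(T(77,214,20)+T(104,328,20)+T(293,160,20)+T(322,271,20))/4,T(104,328,20),T(77,214,20),T(322,271,20),T(293,160,20))
p("bar",(T(100,250,100)+T(290,208,100))/2,(S(496,134,100)+S(708,134,100))/2)
p("tip",S(597,227,23))
p("cap",T(192,219,160),S(606,53,160))
p("blank line ends",T(171,63,18),T(178,137,18),T(134,103,18),T(237,97,18))
p("holes",T(173,288,18),T(230,282,18))
E
```

```text
cross [599.7 116.8] [595.1 113.9]
footlines [490.1 171.6] [526.1  30.1] [522.6  31.4] [485.7 167.8]
mid [508.1 100.8] [504.2  99.6]
screws [508.7 100. ] [455.4 158.5] [526.5 176.6] [491.6  23.2] [561.4  41.5]
bar [508.7  99.8] [503.8  98.2]
tip [502.6  97.8]
cap [507.7  99.6] [504.4  98.2]
blank line ends [623.6 119. ] [576. 114.] [597.7 142.1] [601.9  77. ]
holes [480.6 116.1] [484.6  80.5]
```

```bash
cat >> h.py <<'E'
from cell import read_state
from scipy.spatial.transform import Rotation as Ro
def go(x,y,z,yawdeg=None):
    s=read_state();R=Ro.from_euler("xyz",s["eef_rot"]).as_matrix();p=np.array(s["eef_pos"])
    d=R.T@(np.array([x,y,z])-p)
    yw=np.degrees(s["eef_rot"][2]);t=0 if yawdeg is None else -((yawdeg-yw+180)%360-180)
    print("t",round(s["clock"],2),"pos",np.round(p,2),"rot",np.round(np.degrees(s["eef_rot"]),2),"F",np.round(s["wrist_force"],2),"gap",round(s["finger_gap"],1))
    print("delta m",np.round(d/1000,4),"turn",round(t,2))
E
python3 -c "
from h import *
go(506,100,215,104.3)"
```

```text
t 0.1 pos [224.08 502.04 212.95] rot [-179.94   -0.    155.95] F [ 0.64  0.62 -0.04] gap 94.0
delta m [-0.4213 -0.2522 -0.0018] turn 51.65
```

```bash
python3 -m handwheel '[[-0.04,-0.024,-0.01,8],[-0.08,-0.048,-0.01,16],[-0.13,-0.078,-0.01,24],[-0.18,-0.108,-0.01,32],[-0.23,-0.138,-0.01,40]]' 0 5; python3 -c "
from h import *
go(506,100,215,104.3)"
```

```text
clock: 0.72
eef_pos: [378.5, 280.6, 223.0]
eef_rot: [-3.141, 0.001, 2.019]
wrist_force: [0.9, 0.1, 0.1]
finger_gap: 94.0
t 0.72 pos [378.53 280.62 223.  ] rot [-1.7995e+02  3.0000e-02  1.1570e+02] F [0.9  0.14 0.07] gap 94.0
delta m [-0.218   0.0366  0.0081] turn 11.4
```

```bash
python3 -m handwheel '[[-0.06,0.01,0,3],[-0.12,0.02,0.0,6],[-0.175,0.03,0,9],[-0.21,0.0355,0.004,11.4],[-0.218,0.0366,0.008,11.4]]'; python3 -m handwheel '[[0,0,0,0]]'
python3 - <<'E'
from h import *
import cv2
go(506,100,101,104.3)
a=cams.camera("scene")[90:300,180:390,::-1]
cv2.imwrite("pics/s2.png",cv2.resize(a,(600,600),interpolation=cv2.INTER_CUBIC))
E
```

```text
clock: 1.35
eef_pos: [506.6, 98.5, 214.4]
eef_rot: [-3.14, 0.001, 1.818]
wrist_force: [-0.2, -0.2, 0.2]
finger_gap: 94.1
clock: 1.48
eef_pos: [506.2, 98.7, 213.9]
eef_rot: [-3.139, 0.0, 1.818]
wrist_force: [0.0, 0.8, -0.4]
finger_gap: 94.2
t 1.48 pos [506.17  98.71 213.89] rot [-1.7984e+02  3.0000e-02  1.0417e+02] F [ 0.05  0.82 -0.45] gap 94.2
delta m [0.0013 0.0005 0.1129] turn -0.13
```

View pics/s2.png

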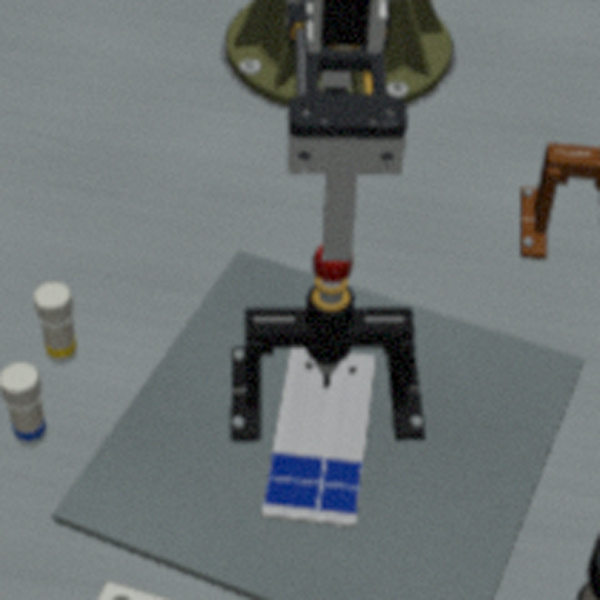

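```bash
python3 -m handwheel '[[0.0005,0,0.03,0],[0.001,0,0.06,0],[0.001,0,0.09,0],[0.001,0,0.11,0],[0.001,0,0.11,0]]'; python3 -m handwheel '[[0,0,0,0],[0,0,0,0],[0,0,0,0],[0,0,0,0]]' 0.62 8;  python3 -m handwheel '[[0,0,0,0],[0,0,0,0],[0,0,0,0],[0,0,0,0]]' 0.75 10; python3 -c "
from h import *
go(506+91.5,100+16,104,104.3)"
```

```text
clock: 2.15
eef_pos: [504.6, 100.8, 103.4]
eef_rot: [-3.137, 0.0, 1.82]
wrist_force: [0.0, -0.1, -0.1]
finger_gap: 93.7
clock: 2.65
eef_pos: [504.7, 100.8, 103.7]
eef_rot: [-3.137, 0.0, 1.82]
wrist_force: [0.3, -0.0, 0.3]
finger_gap: 57.5
clock: 3.15
eef_pos: [505.1, 100.8, 103.9]
eef_rot: [-3.138, 0.0, 1.82]
wrist_force: [3.9, 1.0, 1.4]
finger_gap: 35.8
t 3.15 pos [505.08 100.85 103.86] rot [-1.7982e+02  2.0000e-02  1.0429e+02] F [3.86 0.96 1.42] gap 35.8
delta m [-0.0081  0.0933 -0.0004] turn -0.01
```

```bash
python3 -m handwheel '[[-0.001,0.012,0,0],[-0.002,0.028,0,0],[-0.0035,0.046,0,0],[-0.005,0.064,0,0],[-0.006,0.08,0,0]]' 0.75 15; python3 -m handwheel '[[-0.0005,0.006,0,0],[-0.001,0.011,0,0],[-0.001,0.0115,0,0],[-0.001,0.0115,0,0]]'
python3 - <<'E'
from h import *
import cv2
go(505.1+91.5,100.8+16,104,104.3)
a=cams.camera("scene")[:,:,::-1]; cv2.imwrite("pics/s3full.png",a)
cv2.imwrite("pics/s3.png",cv2.resize(a[190:290,240:340],(600,600),interpolation=cv2.INTER_CUBIC))
E
```

```text
clock: 3.78
eef_pos: [583.5, 114.7, 103.8]
eef_rot: [-3.135, 0.0, 1.82]
wrist_force: [-11.1, -1.8, 12.0]
finger_gap: 35.7
clock: 4.28
eef_pos: [594.1, 116.4, 103.7]
eef_rot: [-3.132, -0.0, 1.82]
wrist_force: [-7.1, -0.8, 6.2]
finger_gap: 35.4
t 4.28 pos [594.06 116.39 103.71] rot [-179.44   -0.    104.3 ] F [-7.09 -0.83  6.18] gap 35.4
delta m [-0.0002  0.0026 -0.0003] turn 0.0
```

View pics/s3.png

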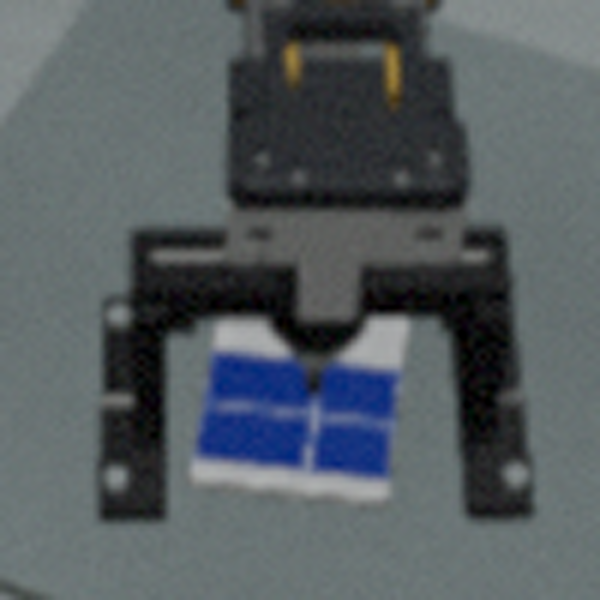

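```bash
python3 - <<'E'
from h import *
S=lambda u,v,z:ray("scene",240+(u-2.5)/6,190+(v-2.5)/6,z)[:2]
c=S(313,411,18); print("cross",c)
for h in(3,5,7): print("tip-cross",h,S(314,390,18+h)-c)
print("mid-cross",(S(118,400,20)+S(511,397,20))/2-c)
E
python3 -m handwheel '[[0,0.0015,0,0],[0,0.0035,0,0],[0,0.0035,0,0]]'; python3 -m handwheel '[[0,0,0,0],[0,0,0,0],[0,0,0,0]]' 0.4; python3 -m handwheel '[[0,0,0,0],[0,0,-0.04,0],[0,0,-0.09,0],[0,0,-0.12,0],[0,0,-0.12,0]]' 0
```

```text
cross [594.24436691 113.98519008]
tip-cross 3 [-7.05489989 -1.34323825]
tip-cross 5 [-5.53228002 -1.05797021]
tip-cross 7 [-4.00966016 -0.77270218]
mid-cross [-4.15261487 -0.29912278]
clock: 4.7
eef_pos: [596.6, 117.0, 103.9]
eef_rot: [-3.129, -0.0, 1.82]
wrist_force: [-7.8, -2.3, 7.9]
finger_gap: 35.6
clock: 5.08
eef_pos: [596.6, 117.0, 103.7]
eef_rot: [-3.129, -0.0, 1.82]
wrist_force: [0.7, -0.1, -0.6]
finger_gap: 55.9
clock: 5.7
eef_pos: [598.9, 117.5, 226.1]
eef_rot: [-3.133, 0.0, 1.82]
wrist_force: [-0.3, 0.3, -0.0]
finger_gap: 93.8
```

```bash
python3 -m handwheel '[[0,-0.05,-0.01,0],[0,-0.1,-0.01,0],[0,-0.16,-0.01,0],[0,-0.2,-0.01,0],[0,-0.2,-0.01,0]]'
python3 - <<'E'
from h import *
import cv2
a=cams.camera("scene")[:,:,::-1]; b=cams.camera("top")[:,:,::-1]
for i in range(5):
    if i: pass
s=np.mean([cams.camera("scene") for _ in range(8)],0)[:,:,::-1].astype(np.uint8)
t=np.mean([cams.camera("top") for _ in range(8)],0)[:,:,::-1].astype(np.uint8)
cv2.imwrite("pics/s4f.png",s);cv2.imwrite("pics/t4f.png",t)
o=np.hstack([cv2.resize(t[165:240,215:315],(400*1,300),interpolation=cv2.INTER_CUBIC)])
A=cv2.resize(t[165:245,220:300],(400,400),interpolation=cv2.INTER_CUBIC); B=cv2.resize(s[200:280,250:330],(400,400),interpolation=cv2.INTER_CUBIC)
cv2.imwrite("pics/c4.png",np.hstack([A,B]))
E
```

```text
clock: 6.32
eef_pos: [403.5, 67.8, 237.3]
eef_rot: [-3.133, 0.0, 1.82]
wrist_force: [0.7, 0.3, 0.0]
finger_gap: 93.8
```

View pics/c4.png

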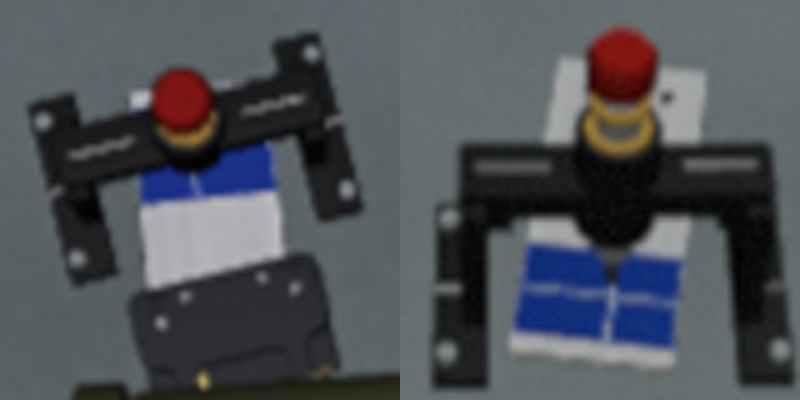

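Run:
```python
from h import *
import cv2
S=lambda u,v,z:ray("scene",250+(u-402)/5,200+(v-2)/5,z)[:2]
T=lambda u,v,z:ray("top",220+(u-2)/5,165+(v-2)/5,z)[:2]
c=S(611,297.5,18);print("cross",c)
for h in(3,5,7): print(h,S(611,281,18+h)-c)
print("mid-cross S",(S(447,289,20)+S(775,287,20))/2-c, "bar",(S(475,166,100)+S(758,163,100))/2-c)
print("top mid",(T(56,190,20)+T(335,122,20))/2,"bar",(T(69,156,100)+T(304,99,100))/2,"screws",(T(42,121,20)+T(77,258,20)+T(311,53,20)+T(347,189,20))/4)
print(T(56,190,20),T(335,122,20))
s=cv2.imread("pics/s4f.png")
cv2.imwrite("pics/c5.png",cv2.resize(s[240:275,272:312],(800,700),interpolation=cv2.INTER_CUBIC)[:600])
```

```text
cross [596.88035746 114.70027067]
3 [-6.41134805 -1.56506496]
5 [-4.89747547 -1.28111254]
7 [-3.3836029  -0.99716012]
mid-cross S [-3.51972192 -0.7150884 ] bar [-4.83931052 -1.28850476]
top mid [596.38423133 115.09913979] bar [595.57898872 115.90664481] screws [596.91648839 115.77915071]
[578.56653068 185.38971276] [614.20193198  44.80856682]
```

View pics/c5.png

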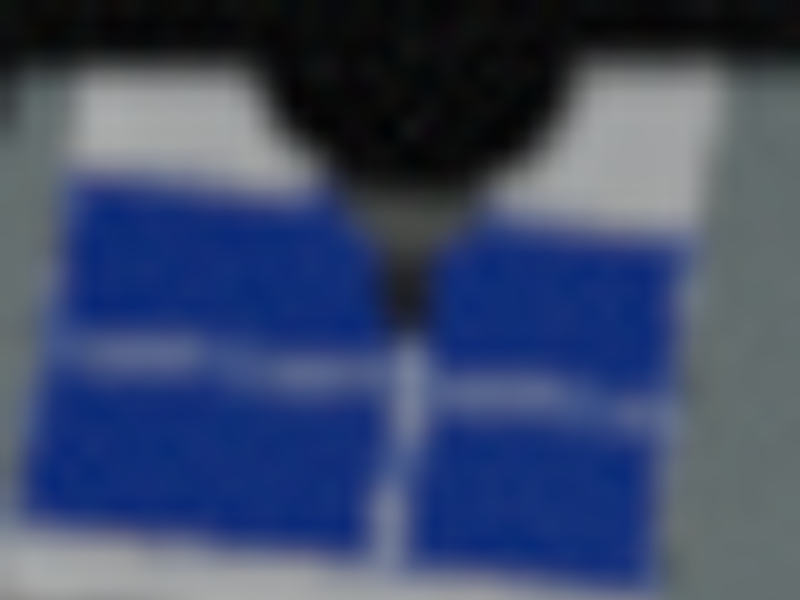

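```bash
python3 -c "
from h import *
go(595,115,226,104.3)"
```

```text
t 7.22 pos [405.13  68.16 237.77] rot [-1.7952e+02  2.0000e-02  1.0430e+02] F [0.75 0.03 0.23] gap 93.9
delta m [-0.0015  0.1956  0.0101] turn 0.0
```

```bash
python3 -m handwheel '[[0,0.05,0,0],[-0.001,0.1,0,0],[-0.0015,0.15,0.002,0],[-0.0015,0.19,0.005,0],[-0.0015,0.1956,0.01,0]]';python3 -m handwheel '[[0,0,0,0],[0,0,0,0]]'; python3 -c "
from h import *
go(595,115,104,104.3)"
```

```text
clock: 7.85
eef_pos: [596.1, 115.3, 224.8]
eef_rot: [-3.132, 0.0, 1.821]
wrist_force: [-0.9, 0.5, -0.7]
finger_gap: 94.0
clock: 8.1
eef_pos: [595.5, 115.2, 225.2]
eef_rot: [-3.132, 0.0, 1.821]
wrist_force: [-0.6, 0.3, -0.2]
finger_gap: 94.0
t 8.1 pos [595.55 115.16 225.23] rot [-1.7947e+02  1.0000e-02  1.0431e+02] F [-0.64  0.27 -0.22] gap 94.0
delta m [0.     0.0006 0.1212] turn 0.01
```

```bash
python3 -m handwheel '[[0,0.0006,0.03,0],[0,0.0006,0.06,0],[0,0.0006,0.09,0],[0,0.0006,0.119,0],[0,0.0006,0.121,0]]';python3 -m handwheel '[[0,0,0,0],[0,0,0,0],[0,0,0,0]]' 0.58 8; python3 -m handwheel '[[0,0,0,0],[0,0,0,0],[0,0,0,0],[0,0,0,0]]' 0.8 30;  python3 -c "
from h import *
go(595,115,104,104.3)"
```

```text
clock: 8.72
eef_pos: [593.9, 114.8, 103.3]
eef_rot: [-3.13, -0.0, 1.82]
wrist_force: [0.1, -0.4, 0.3]
finger_gap: 93.5
clock: 9.1
eef_pos: [594.2, 114.8, 104.2]
eef_rot: [-3.131, 0.0, 1.82]
wrist_force: [-0.1, -0.1, -0.7]
finger_gap: 67.4
clock: 9.6
eef_pos: [594.3, 114.8, 104.2]
eef_rot: [-3.132, 0.0, 1.82]
wrist_force: [2.2, 0.8, -1.0]
finger_gap: 35.4
t 9.6 pos [594.35 114.83 104.22] rot [-1.7942e+02  1.0000e-02  1.0430e+02] F [ 2.22  0.82 -0.99] gap 35.4
delta m [-0.      0.0007  0.0002] turn 0.0
```

```bash
python3 -m handwheel '[[0,0,-0.001,0],[0,0,-0.003,0],[0,0,-0.003,0],[0,0.001,-0.003,0],[0.0002,0.002,-0.003,0]]'; python3 -m handwheel '[[0.0001,0.001,0,0],[0.0002,0.002,0,0],[0.0002,0.002,0,0]]';python3 -c "
from h import *
go(597.4,116.1,104.2,104.3)"
```

```text
clock: 10.22
eef_pos: [596.3, 115.5, 107.1]
eef_rot: [-3.131, 0.0, 1.82]
wrist_force: [-1.0, -0.3, -6.8]
finger_gap: 35.7
clock: 10.6
eef_pos: [598.2, 116.2, 107.0]
eef_rot: [-3.131, 0.0, 1.82]
wrist_force: [-0.4, -0.0, -7.9]
finger_gap: 35.9
t 10.6 pos [598.22 116.25 107.05] rot [-1.7941e+02  1.0000e-02  1.0430e+02] F [-0.43 -0.02 -7.92] gap 35.9
delta m [ 0.0001 -0.0008  0.0029] turn 0.0
```

```bash
python3 -m handwheel '[[0.0001,-0.0008,0.001,0],[0.0001,-0.0008,0.002,0],[0.0001,-0.0008,0.0028,0],[0.0001,-0.0008,0.003,0]]'; python3 -m handwheel '[[0,0,0,0],[0,0,0,0],[0,0,0,0]]' 0.4;  python3 -m handwheel '[[0,0,-0.04,0],[0,0,-0.08,0],[0,0,-0.12,0],[0,-0.05,-0.13,0],[0,-0.1,-0.13,0]]' 0;  python3 -m handwheel '[[0,-0.05,0,0],[0,-0.1,0,0],[0,-0.1,0,0]]' 1
python3 - <<'E'
from h import *
import cv2
s=np.mean([cams.camera("scene") for _ in range(8)],0)[:,:,::-1].astype(np.uint8)
t=np.mean([cams.camera("top") for _ in range(8)],0)[:,:,::-1].astype(np.uint8)
cv2.imwrite("pics/s6f.png",s);cv2.imwrite("pics/t6f.png",t)
A=cv2.resize(t[165:245,220:300],(400,400),interpolation=cv2.INTER_CUBIC); B=cv2.resize(s[200:280,250:330],(400,400),interpolation=cv2.INTER_CUBIC)
C=cv2.resize(s[240:275,272:312],(400,350),interpolation=cv2.INTER_CUBIC)[:200]
o=np.zeros((600,800,3),np.uint8);o[:400,:400]=A;o[:400,400:]=B;o[400:,:400]=C;o[400:,400:]=cv2.resize(s[250:270,282:302],(400,400),interpolation=cv2.INTER_CUBIC)[:200]
cv2.imwrite("pics/c6.png",o)
E
```

```text
clock: 11.1
eef_pos: [597.4, 116.1, 104.2]
eef_rot: [-3.131, 0.0, 1.82]
wrist_force: [-0.6, 1.0, -3.8]
finger_gap: 35.2
clock: 11.48
eef_pos: [597.7, 116.2, 104.6]
eef_rot: [-3.132, 0.0, 1.82]
wrist_force: [-0.2, -0.9, -0.7]
finger_gap: 56.2
clock: 12.1
eef_pos: [501.0, 91.5, 236.4]
eef_rot: [-3.134, 0.001, 1.821]
wrist_force: [0.1, -0.3, 0.6]
finger_gap: 94.3
clock: 12.48
eef_pos: [402.4, 66.5, 237.9]
eef_rot: [-3.136, 0.001, 1.82]
wrist_force: [0.4, 0.3, -0.2]
finger_gap: 67.6
```

View pics/c6.png

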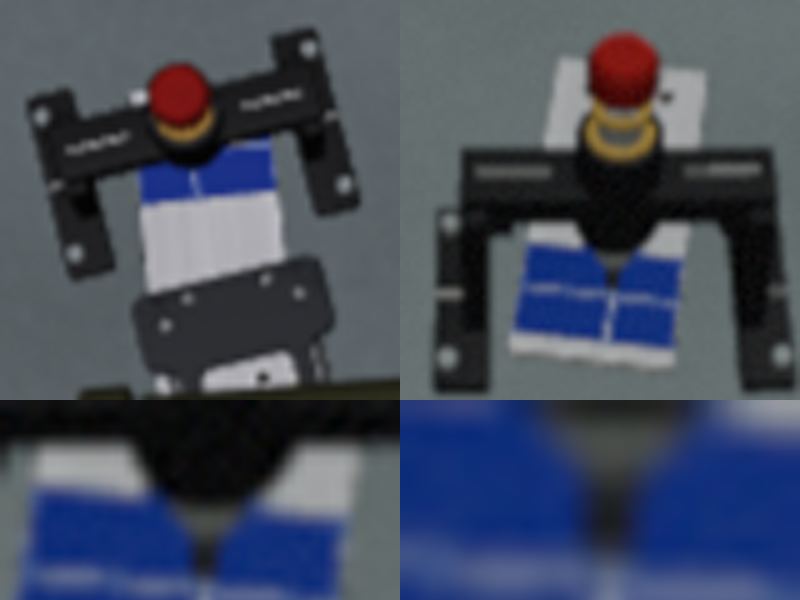

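Run:
```python
from h import *
import cv2
def cen(im,u,v,r=3):
    g=im.astype(float).sum(2); U,V=int(round(u)),int(round(v)); p=g[V-r:V+r+1,U-r:U+r+1]; w=np.clip(p-np.percentile(p,70),0,None)
    yy,xx=np.mgrid[V-r:V+r+1,U-r:U+r+1]; return (w*xx).sum()/w.sum(),(w*yy).sum()/w.sum()
t0,s0,t6,s6=[cv2.imread(f"pics/{n}.png") for n in("top0","scene0","t6f","s6f")]
T0=[(215+u/4,170+v/4) for u,v in[(77,214),(104,328),(293,160),(322,271)]]
S0=[(245+u/4,168+v/4) for u,v in[(76,183),(74,278),(324,276)]]
T6=[(220+u/5,165+v/5) for u,v in[(41,117),(75,254),(309,49),(345,184)]]
S6=[(250+u/5,200+v/5) for u,v in[(50,222),(47,357),(382,355)]]
def W(n,im,ps): return np.array([ray(n,*cen(im,*p),20)[:2] for p in ps])
a,b=W("top",t0,T0),W("top",t6,T6);print("top mean",a.mean(0),b.mean(0),b.mean(0)-a.mean(0))
print(np.round(b-a,1).tolist())
c,d=W("scene",s0,S0),W("scene",s6,S6); mc,md=(c[0]+0,0),0
# bridge centre = midpoint of diagonal screws (0: back-left, 2: front-right)
print("scene diag mid",(c[0]+c[2])/2,(d[0]+d[2])/2,"moves",np.round(d-c,1).tolist())
# cross via two line fits of white on blue
def cross(n,im,box):
    x0,x1,y0,y1=box; f=im.astype(float); w=np.clip(f[:,:,2]-45,0,None)
    # row line: column-wise centroid near approx; done by caller
    return w
for n,im,H,V in[("top",t0,[(250,208.5-13.5),(255.5,195),(261.5,194.6),(273,194)],None)]: pass
def fit(im,cols,f,axis):
    P=[]
    for k in cols:
        m=f(k); r=np.arange(int(round(m))-2,int(round(m))+3)
        g=(im[r,k,2] if axis==0 else im[k,r,2]).astype(float); w=np.clip(g-g.min()-3,0,None)
        if w.sum()>15: P.append((k,(w*r).sum()/w.sum()))
    P=np.array(P); return np.polyfit(P[:,0],P[:,1],1)
def meet(h,v): # y=h0x+h1 ; x=v0y+v1
    x=(v[0]*h[1]+v[1])/(1-v[0]*h[0]); return x,h[0]*x+h[1]
def run(n,im,h,v,hc,vr):
    H=fit(im,hc,h,0);Vv=fit(im,vr,v,1);p=meet(H,Vv);print(n,"cross px",np.round(p,2),np.round(ray(n,*p,18)[:2],1),H[0],Vv[0]);return p
run("top",t0,lambda k:195-0.06*(k-258),lambda k:258.3+.1*(k-195),list(range(250,256))+list(range(262,272)),list(range(187,192))+list(range(199,203)))
run("scene",s0,lambda k:258.5+.1*(k-292),lambda k:292-.1*(k-258.5),list(range(277,288))+list(range(295,303)),list(range(251,256))+list(range(261,266)))
run("scene",s6,lambda k:258.5+.1*(k-292),lambda k:292-.1*(k-258.5),list(range(277,288))+list(range(295,303)),list(range(261,267)))
print(s6[252:264,288:297].sum(2))
```

```text
top mean [508.42343497  99.58480552] [599.1632985  116.45629856] [90.73986353 16.87149305]
[[90.3, 17.7], [90.6, 16.8], [91.0, 15.9], [91.1, 17.1]]
scene diag mid [500.74762473  97.05775681] [591.84006327 114.11448203] moves [[91.3, 17.1], [91.3, 16.8], [90.9, 17.0]]
top cross px [257.9  194.81] [599.2 117.4] -0.11448037414992557 0.09991709395128397
scene cross px [292.05 258.79] [595.9 115. ] 0.11058829860242403 -0.15341920906030423
scene cross px [292.39 258.82] [595.8 115.8] 0.11405077016596071 -0.2202286048878493
[[187 202 219 220 222 219 220 212 196]
 [183 190 199 190 185 183 200 197 194]
 [183 191 183 146 127 143 174 182 183]
 [182 186 167 127  92 129 170 186 183]
 [181 188 178 124  99 133 177 181 180]
 [241 238 230 190 175 174 183 185 189]
 [321 304 306 281 298 273 246 245 252]
 [282 264 276 298 360 323 324 327 327]
 [214 200 217 300 389 311 281 287 290]
 [188 187 198 285 369 273 210 214 217]
 [188 181 210 283 312 239 184 185 193]
 [189 188 228 294 286 221 184 189 194]]
```

Run:
```python
from h import *
c=np.array([595.9,115.2,18])
for d in([0,0,0],[0,0,3],[0,0,5],[0,0,7],[1,0,5],[0,1,5]): print(d,proj("scene",c+d))
go(597.5,116.5,200,104.3)
print(ray("scene",250+(625-402)/5,200+(68-2)/5,165),ray("top",220+(180-2)/5,165+(95-2)/5,165))
```

```text
[0, 0, 0] [292.12801779 258.79227775]
[0, 0, 3] [292.17180393 257.94340284]
[0, 0, 5] [292.2011079  257.37529132]
[0, 0, 7] [292.23050294 256.80541432]
[1, 0, 5] [292.09710004 257.73680825]
[0, 1, 5] [292.65572182 257.46800095]
t 13.28 pos [404.14  66.84 237.11] rot [-1.7957e+02  3.0000e-02  1.0431e+02] F [ 0.09  0.39 -0.34] gap 3.7
delta m [0.0003 0.1999 0.0356] turn 0.01
[598.99483785 116.00711457 165.        ] [597.61471285 115.82586281 165.        ]
```

```bash
python3 -m handwheel '[[0,0.05,0,0],[0,0.1,0,0],[0,0.15,0,0],[0,0.19,0.005,0],[0.0003,0.1995,0.01,0]]' 1 40;python3 -m handwheel '[[0,0,0,0],[0,0,0.01,0],[0,0,0.02,0],[0,0,0.024,0],[0,0,0.024,0]]'; python3 -c "
from h import *
go(597.5,116.4,190,104.3)"
```

```text
clock: 13.9
eef_pos: [598.4, 116.8, 224.3]
eef_rot: [-3.133, 0.0, 1.821]
wrist_force: [-0.4, 0.8, -1.0]
finger_gap: 0.4
clock: 14.52
eef_pos: [598.0, 116.6, 200.2]
eef_rot: [-3.133, 0.0, 1.821]
wrist_force: [-0.2, 0.5, 0.7]
finger_gap: 0.5
t 14.53 pos [598.01 116.63 200.15] rot [-1.7948e+02  2.0000e-02  1.0432e+02] F [-0.22  0.54  0.74] gap 0.5
delta m [-0.0001 -0.0005  0.0102] turn 0.02
```

```bash
python3 -m handwheel '[[0,-0.0005,0.006,0],[0,-0.0005,0.012,0],[0,-0.0005,0.012,0]]'|grep -E "pos|force"; python3 -m handwheel '[[0,0,0.002,0],[0,0,0.003,0]]'|grep -E "pos|force"; python3 -m handwheel '[[0,0,0.002,0],[0,0,0.003,0]]'|grep -E "pos|force";python3 -m handwheel '[[0,0,0.002,0],[0,0,0.002,0]]'|grep -E "pos|force"
```

```text
eef_pos: [597.2, 116.5, 187.5]
wrist_force: [0.2, 0.5, -0.3]
eef_pos: [597.1, 116.4, 184.4]
wrist_force: [-1.1, -0.5, 0.8]
eef_pos: [597.1, 116.4, 181.3]
wrist_force: [-0.1, -0.8, 0.5]
eef_pos: [597.0, 116.4, 179.1]
wrist_force: [-0.1, -0.2, -0.8]
```

```bash
python3 -m handwheel '[[0,0.0002,0.001,0],[0,0.0004,0.002,0]]'|grep -E "pos|force"; python3 -m handwheel '[[0,0,0.001,0],[0,0,0.002,0]]'|grep -E "pos|force";python3 -m handwheel '[[0,0,0.001,0],[0,0,0.0015,0]]'|grep -E "pos|force"
```

```text
eef_pos: [597.4, 116.5, 177.1]
wrist_force: [1.0, 0.0, 0.7]
eef_pos: [597.4, 116.5, 175.0]
wrist_force: [-0.2, -0.6, 0.9]
eef_pos: [597.5, 116.5, 173.9]
wrist_force: [-1.0, -0.5, 5.4]
```

```bash
python3 -c "
from cell import cams
import cv2,numpy as np
s=cams.camera('scene')[:,:,::-1]
cv2.imwrite('pics/s7.png',cv2.resize(s[180:280,240:340],(600,600),interpolation=cv2.INTER_CUBIC))"
```

```text
(no output)
```

View pics/s7.png

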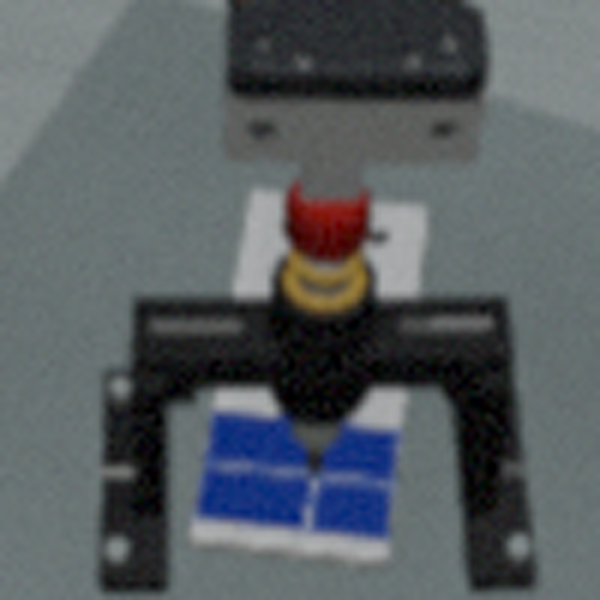

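The finger is centred on the cap, and the lowered point, at about (315,470) in the crop, meets the cross. Next I press in small steps.

```bash
for i in 1 ; do python3 -m handwheel '[[0,0,0.0005,0],[0,0,0.0005,0]]'|grep -E "pos|force"; done; python3 -m handwheel '[[0,0,0.0005,0],[0,0,0.0005,0]]'|grep -E "pos|force"
```

```text
eef_pos: [597.6, 116.5, 174.0]
wrist_force: [-2.4, 0.4, 5.4]
eef_pos: [597.7, 116.6, 173.9]
wrist_force: [-2.1, 0.1, 4.9]
```

```bash
python3 -m handwheel '[[0,-0.0003,0.001,0],[0,-0.0003,0.001,0]]'|grep -E "pos|force"
```

```text
eef_pos: [597.6, 116.5, 173.6]
wrist_force: [-0.3, 0.3, 5.9]
```

```bash
python3 -m handwheel '[[0,-0.0003,0.0013,0],[0,-0.0003,0.0013,0]]'|grep -E "pos|force"
```

```text
eef_pos: [597.5, 116.5, 173.0]
wrist_force: [-1.3, -0.1, 7.1]
```

```bash
python3 -m handwheel '[[0,-0.0002,0.0014,0],[0,-0.0002,0.0014,0]]'|grep -E "pos|force"
```

```text
eef_pos: [597.5, 116.5, 172.3]
wrist_force: [-1.5, -0.6, 7.3]
```

```bash
python3 -m handwheel '[[0,-0.0002,0.0014,0],[0,-0.0002,0.0014,0]]'|grep -E "pos|force"
```

```text
eef_pos: [597.6, 116.5, 171.8]
wrist_force: [-0.9, -0.5, 8.5]
```

```bash
python3 -m handwheel '[[0,-0.0002,0.0015,0],[0,-0.0002,0.0015,0]]'|grep -E "pos|force"
```

```text
eef_pos: [597.7, 116.5, 171.2]
wrist_force: [-2.3, -0.2, 8.3]
```

```bash
python3 -m handwheel '[[0,-0.0003,0.0016,0],[0,-0.0003,0.0016,0]]'|grep -E "pos|force"
```

```text
eef_pos: [597.7, 116.5, 170.6]
wrist_force: [-2.3, -0.7, 9.4]
```

```bash
python3 -m handwheel '[[0,-0.0002,0.0016,0],[0,-0.0002,0.0016,0]]'|grep -E "pos|force"
```

```text
eef_pos: [597.8, 116.5, 170.1]
wrist_force: [-2.7, -0.0, 9.7]
```

```bash
python3 -m handwheel '[[0,-0.0004,0.0016,0],[0,-0.0004,0.0016,0]]'|grep -E "pos|force"
```

```text
eef_pos: [597.8, 116.5, 169.7]
wrist_force: [-2.7, -0.3, 11.1]
```

```bash
python3 -m handwheel '[[0,-0.0005,0.0017,0],[0,-0.0005,0.0017,0]]'|grep -E "pos|force"
```

```text
eef_pos: [597.7, 116.5, 169.2]
wrist_force: [-1.7, 0.6, 9.8]
```

```bash
python3 -m handwheel '[[0,-0.0003,0.0016,0],[0,-0.0003,0.0016,0]]'|grep -E "pos|force"
```

```text
eef_pos: [597.8, 116.5, 169.0]
wrist_force: [-2.1, -0.2, 11.2]
```

```bash
python3 -m handwheel '[[0,-0.0004,0.0018,0],[0,-0.0004,0.0018,0]]'|grep -E "pos|force"
```

```text
eef_pos: [597.9, 116.5, 168.5]
wrist_force: [-2.2, -0.3, 10.5]
```

```bash
python3 -m handwheel '[[0,-0.0005,0.0018,0],[0,-0.0005,0.0018,0]]'|grep -E "pos|force"
```

```text
eef_pos: [597.9, 116.5, 168.2]
wrist_force: [-1.6, 1.0, 12.2]
```

```bash
python3 -m handwheel '[[0,-0.0005,0.0018,0],[0,-0.0005,0.0018,0]]'|grep -E "pos|force"
```

```text
eef_pos: [597.9, 116.5, 167.8]
wrist_force: [-2.8, -0.4, 11.9]
```

```bash
python3 -m handwheel '[[0,-0.0005,0.0019,0],[0,-0.0005,0.0019,0]]'|grep -E "pos|force"
```

```text
eef_pos: [598.0, 116.5, 167.5]
wrist_force: [-2.0, 0.4, 12.7]
```

```bash
python3 -m handwheel '[[0,-0.0006,0.0019,0],[0,-0.0006,0.0019,0]]'|grep -E "pos|force"
```

```text
eef_pos: [597.9, 116.5, 167.2]
wrist_force: [-3.3, -0.2, 12.1]
```

```bash
python3 -m handwheel '[[0,-0.0006,0.002,0],[0,-0.0006,0.002,0]]'|grep -E "pos|force"
```

```text
eef_pos: [598.0, 116.6, 166.8]
wrist_force: [-2.8, -0.0, 13.0]
```

```bash
python3 -m handwheel '[[0,-0.0007,0.002,0],[0,-0.0007,0.002,0]]'|grep -E "pos|force"
```

```text
eef_pos: [597.9, 116.5, 166.5]
wrist_force: [-4.0, 0.8, 12.3]
```

```bash
python3 -m handwheel '[[0,-0.0007,0.0021,0],[0,-0.0007,0.0021,0]]'|grep -E "pos|force"
```

```text
eef_pos: [597.5, 116.5, 165.4]
wrist_force: [-2.0, -0.4, 8.4]
```

Load fell from about 12.7 to 8.4 N and the tool dropped 1.1 mm, which is the snap. I'm confirming with one held reading before letting up.

```bash
python3 -c "
from h import *
for i in range(4):
    cams.camera('top');s=read_state();print(round(s['eef_pos'][2],2),np.round(s['wrist_force'],1))"
```

```text
165.32 [-2.7 -0.   8.6]
165.32 [-1.9  0.2  8.3]
165.35 [-2.1 -0.4  8.8]
165.31 [-3.3  0.1  8.3]
```

```bash
python3 -m handwheel '[[0,0,-0.003,0],[0,0,-0.007,0],[0,0,-0.013,0],[0,0,-0.025,0],[0,0,-0.05,0]]'; python3 -m handwheel '[[0,-0.05,-0.02,0],[0,-0.11,-0.02,0],[0,-0.17,-0.02,0],[0,-0.2,-0.02,0],[0,-0.2,-0.02,0]]'
python3 - <<'E'
from h import *
import cv2
s=np.mean([cams.camera("scene") for _ in range(8)],0)[:,:,::-1].astype(np.uint8)
t=np.mean([cams.camera("top") for _ in range(4)],0)[:,:,::-1].astype(np.uint8)
B=cv2.resize(s[170:290,180:340],(800,600),interpolation=cv2.INTER_CUBIC)
B[:300,:300]=cv2.resize(s[240:270,277:307],(300,300),interpolation=cv2.INTER_CUBIC)
cv2.imwrite("pics/c8.png",B)
print(s[252:264,288:297].sum(2))
s6=cv2.imread("pics/s6f.png").astype(int)
print("diff bridge region",np.abs(s[175:285,245:335].astype(int)-s6[175:285,245:335]).mean(),"shift",cv2.phaseCorrelate(np.float32(s6[175:285,245:335].mean(2)),np.float32(s[175:285,245:335].mean(2))))
go(598,116,200)
E
```

```text
clock: 22.28
eef_pos: [595.9, 116.2, 215.3]
eef_rot: [3.118, 0.003, 1.821]
wrist_force: [0.4, -0.2, 0.0]
finger_gap: 0.6
clock: 22.9
eef_pos: [400.8, 66.4, 231.6]
eef_rot: [3.117, 0.003, 1.821]
wrist_force: [-0.0, 0.5, 0.4]
finger_gap: 0.5
[[193 201 218 225 219 216 217 218 201]
 [182 194 196 185 184 192 202 200 195]
 [189 184 182 150 129 137 178 187 185]
 [184 187 174 130 100 126 177 186 184]
 [185 181 175 122 100 132 176 182 184]
 [240 237 232 185 185 179 189 189 179]
 [316 302 304 285 297 274 247 250 252]
 [284 269 275 298 359 325 316 326 327]
 [210 205 217 295 393 313 278 294 294]
 [182 186 200 288 367 275 212 211 214]
 [187 190 213 278 313 240 183 186 194]
 [190 186 229 294 282 220 193 188 186]]
diff bridge region 1.0524579124579125 shift ((-0.018161405697199484, -0.05182021821013194), 0.9099472566887185)
t 23.5 pos [401.78  66.62 230.52] rot [178.68   0.18 104.35] F [-0.    0.22  0.25] gap 0.3
delta m [-0.0007  0.2016  0.0352] turn 0
```

View pics/c8.png

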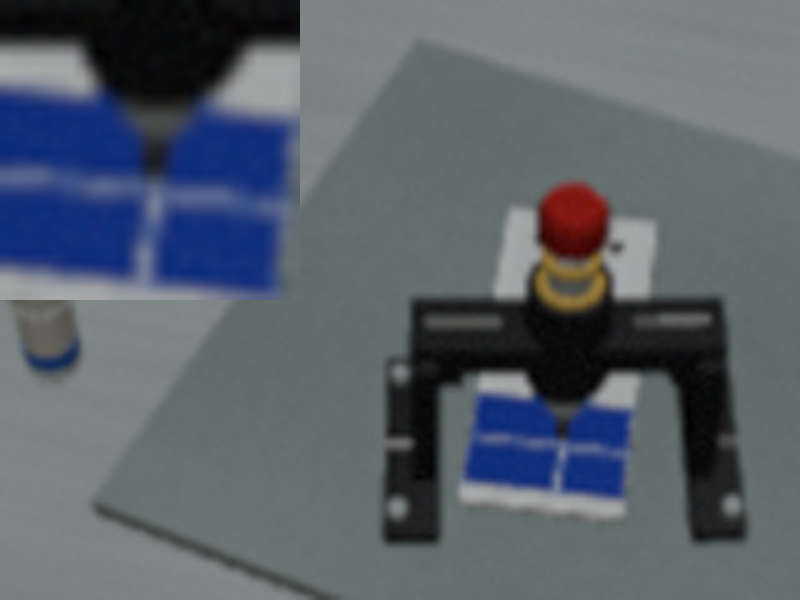

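The punch has sprung back to its earlier height, and the bridge and blank haven't moved (image shift below 0.06 px). The arm is clear, so I'm handing in.

```bash
python3 -c "
from cell import manip
print(manip.sign_off())"
```

```text
the job is handed in; nothing more can be done
None
```

I brought the bridge over the scribed cross, pressed the cap until the spring snapped once, let the punch back up and handed the job in at about 23.5 s.

- **Moving the bridge:** I gripped the guide collar and slid the bridge about 88 mm. It stopped roughly 3 mm short, because the bridge lagged behind the gripper as it was dragged. I then lifted it 2–3 mm, shifted it the last few millimetres and set it down.
- **Pressing:** I pressed with closed fingers in steps of about 0.3–0.7 mm once the point met the blank. The load climbed to about 12–13 N, then fell to a steady 8.5 N as the tool dropped 1.1 mm. I took that as the snap, stopped there, and saw no sign of the ring hitting its stop. Sideways load on the cap during pressing stayed at or below 4 N.
- **Last checks:**
  - The punch is back at its earlier height, and the bridge and blank show less than 0.06 px of shift from before the press.
  - The point stands over the cross within about 1 mm. The two cameras disagreed by 2–4 mm in absolute position, so I relied on relative measurements. Both suggest a remaining offset of about 0.5–0.9 mm sideways (y).
  - The mark itself is hidden under the punch, so I did not see it directly.
  - I never moved near the vials, jar or rack, but I did not measure them again at the end.

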